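Set up three brazing jobs on their firebricks

ROBOT

A 7-joint arm with a two-finger parallel gripper is mounted at the origin on the work surface. World frame = base frame: x ahead of the robot, y to its left, z up, the work surface at z = 0. Lengths are in m, angles in rad, forces in N, time in s.
With the tool pointing down it reaches from about 0.375 to 0.925 m from the base axis. Payload 3.1 kg.
Tool frame: the origin (TCP) lies between the finger pads; the fingertips stand 19 mm ahead of it and the grasp point (between the pads) is the TCP (r.tips_ahead is the distance from the TCP to the fingertips, in m); z points along the fingers, y is the line along which they close (so a half turn about z gives the same grasp; the last joint's range is limited). The gripper opens to 85 mm and grips with 20 to 120 N. Pads are 22 mm wide; open, the fingers measure 114 mm over their backs; the gripper's body (76 mm by 85 mm) begins 54 mm behind the grasp point. The pads swing forward as they close: fully open they stand 13 mm farther back than shut.
Start: joints at [-1.448, 0.383, 0.044, 1.598, -0.018, 1.161, -0.05], TCP at [0.142, 0.634, 0.25] pointing down, gripper open.
Joint ranges: [-2.61, 2.61], [-0.41, 2.15], [-1.48, 1.57], [0, 2.5], [-1.57, 4.71], [0.05, 1.97], [-2.85, 2.85]. Speed limits (rad/s): [2.79, 2.79, 3.14, 3.14, 3.14, 3.14, 3.14].

INTERFACE

Orientations are given as a rotation vector (axis times angle).
In Python, from plant import r, cams gives the robot as it stands.
- The arm moves only by the shell command python3 -m creep 'ROWS' [OPENING] [FORCE]. ROWS is rows parted by semicolons, their numbers by spaces, 1 to 20 of them, each of 6 numbers: dx, dy, dz in m, then a rotation vector rx, ry, rz in rad; each row is the pose to reach, as a shift and turn from the pose commanded when the command began, along the tool's axes at that moment; what a row does not reach only later rows make up. A row lasts 1/8 s, in which the tool goes at most 0.0625 m and 0.188 rad, less where a joint would pass 70% of its speed; a pose out of reach is approached as far as the arm can. OPENING is the finger opening in m, set as the command begins (- or left out keeps the last). The fingers move at their own pace and stop on an object; FORCE is the grip in N (left out, the last holds). Time passes only in rows, so rows that do not move let the fingers close. It prints the time, the measured TCP pose, the force, the opening and the grip force at its end.
- r.read_state(): the state, without advancing time (a new reading comes with each control period).
- cams.capture(name): name is "scene" or "side" or "wrist"; returns (picture, depth): 384x512x3 uint8, red, green, blue; 384x512 float32, m along the optical axis (not along the pixel's ray), 0 where there is no reading.
- cams.calibration(name): a dict with "K" (3x3 intrinsics, pixels), "rvec" (rotation vector, rad) and "tvec" (3), from world to camera coordinates, as OpenCV has them. Camera axes: x right, y down, z forward; pixel columns grow to the right and rows downward; lengths in m; the calibration is good to about 2 mm. The wrist camera is an equidistant fisheye: a pixel r from the principal point sees the ray r / f radians off the axis. A picture is of the moment at which its call begins: read the wrist's pose just before it. calibration takes no time and is no camera call; for the wrist camera it gives the pose at the moment of the call.
- r.close_job(): hands the job in; it is judged then, once.
The state is a dict: "time": time; "q": joint angles; "joint_vel": joint speeds; "tau": joint torques, N m; "tool_pos": TCP position; "eef_rot": TCP orientation; "ft_force": force on the tool from outside, world axes, zero at the start; "torque": the same for the moment, N m; "grip_width": finger opening in m; "gripper_force": force on a finger pad.
Only numpy, scipy, OpenCV 4.12 (cv2) and the standard library are available. Lean on these libraries where they do the work, as an engineer would, in place of code of your own. Each camera call takes 0.05 s, during which the arm holds its last target. There are 200 camera calls.

TASK

Set up the three brazing jobs: stand the round socket centred on the round base plate, and the square socket centred and squared up on the square base plate. On the long firebrick, stack on its low steel bed the two packing plates that together come exactly level with the top of the seat block, and lay the long lug over seat and packing, centred on the brick, in line with it and level. Leave the flux jar standing where it is.

Things in the scene. Friction and masses are not known exactly. Their poses are not given: they have to be found in the camera images.
- round_socket: Loose bright-steel socket, about 0.4 kg: round flange 70 mm in diameter and 8 mm thick with an upright round tube (38 mm outside diameter) in its middle, 42 mm high in all. Origin: centre of the underside; z up.
- square_socket: Loose bright-steel socket, about 0.4 kg: square flange 64 x 64 x 8 mm with an upright square tube (34 x 34 mm outside) in its middle, sides parallel to the flange, 42 mm high in all. Origin: centre of the underside; x and y along the sides, z up.
- lug: Loose bright-steel lug, about 0.4 kg: flat bar 130 mm long (x), 44 mm wide (y), 8 mm thick, with an upright square tube (30 x 30 mm outside, sides parallel to the bar) in its middle, 46 mm high in all; both ends alike. Origin: centre of the underside.
- plate_wide: Loose bright-steel packing plate, 46 x 46 mm and 8 mm thick (the square, thinnest one), about 0.13 kg. Origin: centre of the underside; z up.
- plate_mid: Loose bright-steel packing plate, 46 mm (x) x 36 mm (y) and 12 mm thick, about 0.15 kg. Origin: centre of the underside; z up.
- plate_narrow: Loose bright-steel packing plate, 46 mm (x) x 26 mm (y) and 16 mm thick (the narrowest and thickest), about 0.15 kg. Origin: centre of the underside; z up.
- round_base: Fixed: dark round base plate 90 mm in diameter and 6 mm thick, on the middle of a cream firebrick 110 x 110 x 25 mm. Origin: centre of the brick's underside, on the bench; the plate's top is 31 mm above it.
- square_base: Fixed: dark square base plate 84 x 84 x 6 mm, on the middle of a cream firebrick 110 x 110 x 25 mm, sides parallel. Origin: centre of the brick's underside, on the bench; x and y along the sides; the plate's top is 31 mm above it.
- long_brick: Fixed cream firebrick 164 (x) x 76 (y) x 25 mm. Origin: centre of its underside, on the bench. On it at x = -45 mm: dark seat block with a bright top face, 44 (x) x 52 (y) mm, top 53 mm above the origin. At x = +45 mm: low dark steel bed 62 x 62 mm for the packing, top 29 mm above the origin (24 mm below the seat). The lug lies along x, its middle over the origin, ends on seat and packing.
- flux_jar: Loose closed jar of flux, not to be moved: 48 mm in diameter, 52 mm high, pale label and white cap. Origin: centre of the underside.
Things that resemble listed ones, but are neither listed nor needed, are in the scene too. Leave any purple look-alike of the square_base alone. Leave any purple look-alike of the plate_narrow alone.

How it is judged:
At the end, for the whole second after the job is handed in: Sockets on their own base plates within 10 mm, the square one within 0.2 rad; 8 and 16 mm plates flat on the bed, within 15 mm of its centre along and across; lug within 12 mm and 0.2 rad of the brick, at seat height (2.5 mm), level to 0.025 rad; all released, at rest; jar within 40 mm of its start (horizontal distance between round_socket and round_base below 0.01 m and angle between each of round_socket, square_socket's own z axis and vertical below 0.05 rad and z of round_socket in the frame of round_base between 0.028 and 0.034 m and horizontal distance between square_socket and square_base below 0.01 m and z of square_socket in the frame of square_base between 0.028 and 0.034 m and (angle between the x axis of square_socket and the x axis of square_base, either way round below 0.2 rad or angle between the x axis of square_socket and the y axis of square_base, either way round below 0.2 rad) and x of plate_wide in the frame of long_brick between 0.03 and 0.06 m and y of plate_wide in the frame of long_brick between -0.015 and 0.015 m and z of plate_wide in the frame of long_brick between 0.027 and 0.048 m and angle between each of plate_wide, plate_narrow's own z axis and vertical below 0.06 rad and x of plate_narrow in the frame of long_brick between 0.03 and 0.06 m and y of plate_narrow in the frame of long_brick between -0.015 and 0.015 m and z of plate_narrow in the frame of long_brick between 0.027 and 0.048 m and x of lug in the frame of long_brick between -0.012 and 0.012 m and y of lug in the frame of long_brick between -0.012 and 0.012 m and z of lug in the frame of long_brick between 0.0505 and 0.0555 m and angle between lug's own z axis and vertical below 0.025 rad and angle between the x axis of lug and the x axis of long_brick, either way round below 0.2 rad and linear speed of each of round_socket, square_socket, lug, plate_wide, plate_narrow below 0.01 m/s and angular speed of each of round_socket, square_socket, lug, plate_wide, plate_narrow below 0.1 rad/s and distance of flux_jar from where it was at the start of the episode below 0.04 m); the robot touches nothing.
It fails at once if the flux jar is knocked over or shoved 40 mm or more (angle between flux_jar's own z axis and vertical above 0.6 rad or distance of flux_jar from where it was at the start of the episode above 0.04 m).
It also fails if it takes over 109 s, if anything falls off the work surface, if the arm or the gripper's body presses on something with over 40 N, if the wrist force passes 120 N, or if a joint passes its speed limit or range.

## Working session

There is one attempt and no reset: what is moved stays moved. The work goes in short steps, Python scripts to look and compute and a shell command to move; the robot and the scene stay as the last step left them, time stands still between calls to the robot, and variables do not carry over. Pictures are saved under pics/ and viewed, at most 14 in all, crops included, and the job is handed in when it is done.

```bash
ls; mkdir -p pics; python3 - <<'E'
from plant import r,cams
import cv2,numpy as np
s=r.read_state();print({k:np.round(v,3) for k,v in s.items()})
for n in("scene","side"):
    p,d=cams.capture(n);np.savez(f"pics/{n}0.npz",p=p,d=d);cv2.imwrite(f"pics/{n}0.png",cv2.resize(p[:,:,::-1],(800,600),interpolation=cv2.INTER_CUBIC))
    print(n,cams.calibration(n))
E
```

```text
pics
{'time': np.float64(0.0), 'q': array([-1.448,  0.384,  0.044,  1.6  , -0.018,  1.161, -0.05 ]), 'joint_vel': array([-0.001, -0.   ,  0.001, -0.001,  0.   ,  0.002,  0.   ]), 'tau': array([ 0.0000e+00, -4.3346e+01,  1.0240e+00, -2.4951e+01,  1.1000e-02,
        1.1000e-02,  0.0000e+00]), 'tool_pos': array([0.142, 0.633, 0.249]), 'eef_rot': array([-0.346, -3.122,  0.004]), 'ft_force': array([ 0.17 , -0.638, -0.352]), 'torque': array([ 0.011, -0.036, -0.047]), 'gripper_force': np.float64(0.0), 'grip_width': np.float64(0.085)}
scene {'K': array([[377.93749814,   0.        , 248.6107527 ],
       [  0.        , 377.93749814, 189.23542566],
       [  0.        ,   0.        ,   1.        ]]), 'rvec': array([ 2.1377257 ,  0.8394568 , -0.39046714]), 'tvec': array([-0.3538377 , -0.19909237,  1.52916556])}
side {'K': array([[403.1462284 ,   0.        , 250.33089435],
       [  0.        , 403.1462284 , 192.32242803],
       [  0.        ,   0.        ,   1.        ]]), 'rvec': array([ 0.29842705, -2.7890028 ,  1.23682274]), 'tvec': array([0.51505661, 0.12505654, 1.09079488])}
```

View pics/scene0.png

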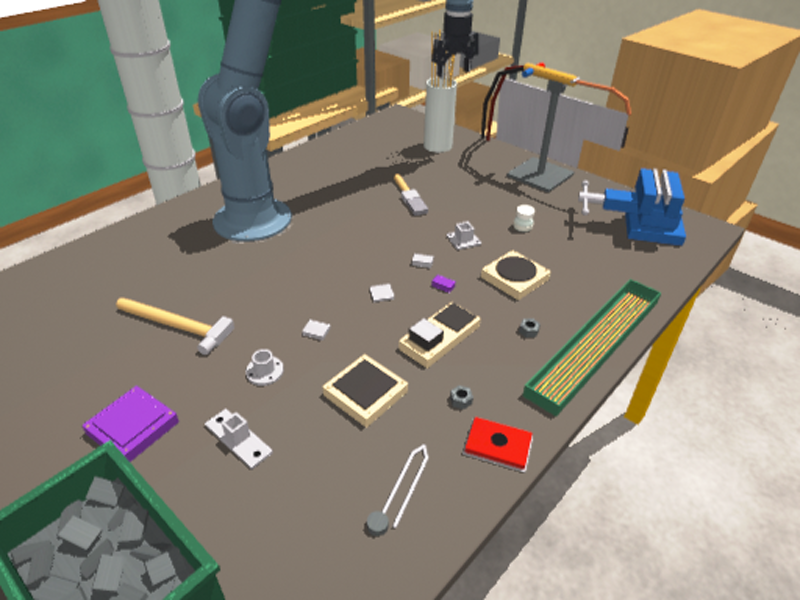

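View pics/side0.png

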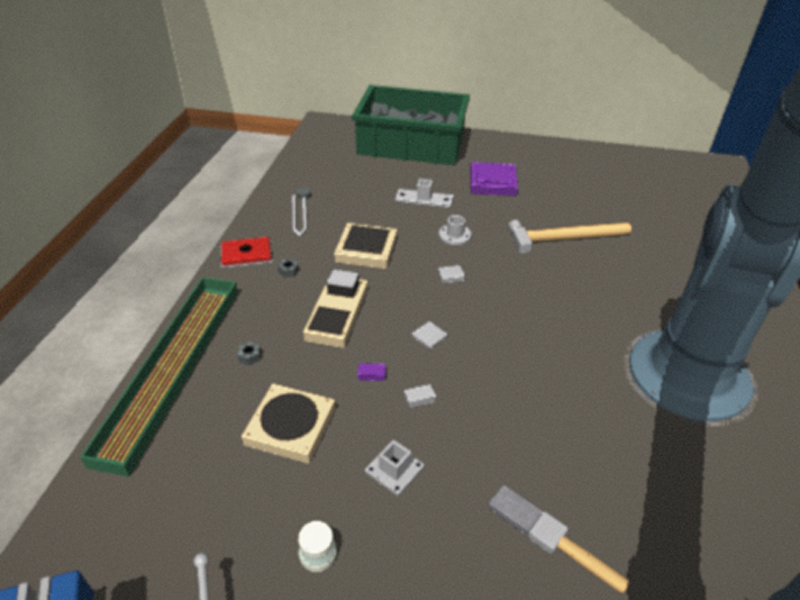

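The scene view shows, at 800x600 scale: square socket (463,235), jar (524,217), three bright plates (423,261), (381,293), (316,329), round socket (263,365) and lug (237,437). It also shows round base (516,270), long brick (440,333), square base (365,388), purple plate (443,283) and purple base (130,422). The side view agrees: plates at (420,396), (430,334) and (451,274).

Lookalikes: purple base (130,422) against the true square base with a dark top (365,388), and purple plate (443,283) against the bright plates. Next I'll measure plate thicknesses and sizes.

```bash
cat > h.py <<'E'
import numpy as np,cv2
from scipy.spatial.transform import Rotation as R
from plant import r,cams
def cloud(n,p,d,c=None,fish=False):
    c=c or cams.calibration(n);K=c["K"];h,w=d.shape
    u,v=np.meshgrid(np.arange(w),np.arange(h))
    x=(u-K[0,2])/K[0,0];y=(v-K[1,2])/K[1,1]
    if fish:
        t=np.hypot(x,y);k=np.where(t>1e-6,np.tan(np.minimum(t,1.4))/np.maximum(t,1e-6),1);x=x*k;y=y*k
    X=np.stack([x*d,y*d,d],-1)
    W=(X-c["tvec"])@R.from_rotvec(c["rvec"]).as_matrix()
    W[d<=0]=np.nan
    return W
E
python3 - <<'E'
from h import *
im=np.zeros((450,800,3),np.uint8);ex=None
for n in("scene","side"):
    f=np.load(f"pics/{n}0.npz");W=cloud(n,f["p"],f["d"])
    z=W[...,2];m=(abs(z)<.004)&(W[...,0]>.3)&(W[...,0]<.9)&(abs(W[...,1])<.6);print(n,"bench z",np.nanmedian(z[m]))
    px={"scene":[(463,228),(423,260),(381,293),(316,329),(263,352),(237,420),(516,268),(458,316),(426,331),(365,386),(524,211),(443,282)],
     "side":[(395,452),(420,392),(430,334),(451,271),(455,222),(424,187),(290,415),(330,320),(343,278),(367,240),(317,535),(372,370)]}[n]
    for u,v in px: print((u,v),np.round(W[int(v*.64),int(u*.64)],3))
E
```

```text
scene bench z -0.0003318976109782283
(463, 228) [0.449 0.303 0.031]
(423, 260) [0.452 0.147 0.017]
(381, 293) [0.452 0.004 0.005]
(316, 329) [ 0.442 -0.173  0.012]
(263, 352) [ 0.439 -0.3    0.037]
(237, 420) [ 0.529 -0.427  0.033]
(516, 268) [0.634 0.256 0.028]
(458, 316) [0.64  0.037 0.029]
(426, 331) [ 0.633 -0.059  0.052]
(365, 386) [ 0.633 -0.227  0.029]
(524, 211) [0.535 0.435 0.053]
(443, 282) [0.538 0.115 0.018]
side bench z -0.00123884760233892
(395, 452) [0.463 0.28  0.02 ]
(420, 392) [0.448 0.153 0.016]
(430, 334) [0.453 0.01  0.009]
(451, 271) [ 0.442 -0.177  0.007]
(455, 222) [ 0.453 -0.32   0.027]
(424, 187) [ 0.541 -0.422  0.044]
(290, 415) [0.635 0.255 0.031]
(330, 320) [0.634 0.031 0.026]
(343, 278) [ 0.634 -0.06   0.052]
(367, 240) [ 0.627 -0.216  0.028]
(317, 535) [0.532 0.446 0.053]
(372, 370) [0.534 0.122 0.015]
```

Top heights single out the plates: about 16 mm at y=.15 (narrow), about 8 mm at y=0 (wide) and about 12 mm at y=-.175 (mid, not needed). Next I'll fit outlines.

```bash
cat >> h.py <<'E'
# name: centre guess, window half, z slice
OB={"square_socket":(.455,.295,.05,.004,.012),"sq_tube":(.455,.295,.04,.035,.046),"narrow":(.45,.15,.04,.011,.02),"wide":(.453,.007,.045,.005,.012),
"mid":(.442,-.175,.045,.008,.016),"round_socket":(.445,-.31,.055,.004,.012),"rd_tube":(.445,-.31,.05,.035,.046),"lug":(.54,-.425,.09,.004,.012),"lug_tube":(.535,-.425,.05,.039,.05),
"round_base":(.634,.256,.08,.021,.035),"long":(.634,-.012,.11,.020,.032),"seat":(.634,-.059,.05,.046,.058),"square_base":(.63,-.222,.08,.021,.035)}
def fit(P,C,names=OB):
    P=P.reshape(-1,3);C=C.reshape(-1,3).astype(int)
    for n in names:
        x,y,w,a,b=OB[n]
        with np.errstate(invalid="ignore"):
            m=(abs(P[:,0]-x)<w)&(abs(P[:,1]-y)<w)&(P[:,2]>a)&(P[:,2]<b)
        jobs=[(n,m)]
        if n in("round_base","square_base","long"): jobs.append((n+"_dark",m&(C.max(1)<90)))
        for nn,k in jobs:
            if k.sum()<8: print(nn,"few");continue
            q=P[k];(c,s,t)=cv2.minAreaRect((q[:,:2]*1000).astype(np.float32))
            print(f"{nn:17s} n={k.sum():5d} c=({c[0]:.1f},{c[1]:.1f}) size={s[0]:.1f}x{s[1]:.1f} ang={t:.1f} z={np.median(q[:,2])*1000:.1f} med=({np.median(q[:,0])*1e3:.1f},{np.median(q[:,1])*1e3:.1f})")
E
python3 - <<'E'
from h import *
for n in("scene","side"):
    f=np.load(f"pics/{n}0.npz");print(n);fit(cloud(n,f["p"],f["d"]),f["p"])
print(r.tips_ahead)
s=r.read_state();Rm=R.from_rotvec(s["eef_rot"]).as_matrix();print(Rm.round(3));print("to (.5,.2,.4):",(Rm.T@(np.array([.5,.2,.4])-s["tool_pos"])).round(3))
E
```

```text
scene
square_socket     n=  106 c=(467.3,285.2) size=81.1x59.6 ang=37.5 z=7.6 med=(473.7,280.2)
sq_tube           n=   51 c=(458.9,294.3) size=35.6x39.9 ang=65.8 z=39.8 med=(461.5,295.1)
narrow            n=   61 c=(447.5,150.9) size=46.1x30.4 ang=25.5 z=15.2 med=(446.4,150.8)
wide              n=  114 c=(455.2,5.3) size=45.6x48.2 ang=55.5 z=7.4 med=(455.9,5.4)
mid               n=  124 c=(440.3,-172.8) size=46.7x38.3 ang=23.2 z=11.3 med=(441.1,-173.3)
round_socket      n=  201 c=(454.9,-313.9) size=68.1x63.9 ang=67.3 z=7.5 med=(463.2,-322.6)
rd_tube           n=   72 c=(451.2,-312.0) size=37.7x35.8 ang=30.1 z=40.1 med=(452.6,-312.9)
lug               n=  520 c=(531.2,-420.5) size=152.4x178.3 ang=3.2 z=7.5 med=(562.3,-441.8)
lug_tube          n=  101 c=(541.5,-438.7) size=29.8x32.3 ang=89.6 z=44.5 med=(542.1,-439.1)
round_base        n=  614 c=(637.3,251.6) size=112.5x112.0 ang=83.8 z=28.1 med=(642.0,243.0)
round_base_dark   n=  295 c=(637.6,250.4) size=82.6x87.4 ang=32.3 z=30.4 med=(639.0,249.5)
long              n=  656 c=(634.8,-14.9) size=166.0x77.7 ang=88.7 z=25.9 med=(645.2,0.1
[... 1253 characters left out ...]
1 ang=85.0 z=27.6 med=(633.1,262.5)
round_base_dark   n=  799 c=(634.9,256.7) size=85.5x85.4 ang=75.5 z=29.6 med=(635.1,257.6)
long              n=  791 c=(633.9,-9.6) size=165.3x76.8 ang=89.2 z=25.5 med=(630.7,16.6)
long_dark         n=  299 c=(635.6,-2.8) size=57.9x136.3 ang=0.8 z=27.6 med=(634.2,34.4)
seat              n=  194 c=(633.0,-56.1) size=48.3x52.1 ang=89.7 z=51.5 med=(632.1,-52.2)
square_base       n=  666 c=(627.4,-217.1) size=109.5x113.9 ang=1.1 z=28.0 med=(624.9,-207.0)
square_base_dark  n=  344 c=(627.4,-215.9) size=82.2x80.2 ang=88.6 z=29.4 med=(626.4,-214.9)
0.019
[[-0.976  0.219 -0.   ]
 [ 0.219  0.976 -0.002]
 [-0.    -0.002 -1.   ]]
to (.5,.2,.4): [-0.444 -0.345 -0.15 ]
```

```bash
cat > go.py <<'E'
import sys
from h import *
# args: x y z yawdeg(of tool y); prints delta in tool axes for nearest equivalent half turn
x,y,z,t=map(float,sys.argv[1:5]);s=r.read_state();Rm=R.from_rotvec(s["eef_rot"])
best=None
for k in(0,180):
    a=np.radians(t+k);Y=np.array([np.cos(a),np.sin(a),0]);Z=np.array([0,0,-1.]);X=np.cross(Y,Z)
    rv=(Rm.inv()*R.from_matrix(np.c_[X,Y,Z])).as_rotvec()
    if best is None or np.linalg.norm(rv)<np.linalg.norm(best): best=rv
dd=Rm.inv().apply(np.array([x,y,z])-s["tool_pos"])
print("t",round(float(s["time"]),2),"d",dd.round(4),"rv",best.round(3),"rows",np.ceil(np.linalg.norm(dd)/.0625),"q7",s["q"][6].round(2),"F",s["ft_force"].round(1))
E
python3 go.py .5 .02 .35 56
```

```text
t 0.1 d [-0.4835 -0.5204 -0.0997] rv [-0.002  0.001  0.373] rows 12.0 q7 -0.05 F [-1.1 -0.9  0. ]
```

```bash
python3 -m creep '-0.4835 -0.5204 -0.0997 -0.002 0.001 0.373;-0.4835 -0.5204 -0.0997 -0.002 0.001 0.373;-0.4835 -0.5204 -0.0997 -0.002 0.001 0.373;-0.4835 -0.5204 -0.0997 -0.002 0.001 0.373;-0.4835 -0.5204 -0.0997 -0.002 0.001 0.373;-0.4835 -0.5204 -0.0997 -0.002 0.001 0.373;-0.4835 -0.5204 -0.0997 -0.002 0.001 0.373;-0.4835 -0.5204 -0.0997 -0.002 0.001 0.373;-0.4835 -0.5204 -0.0997 -0.002 0.001 0.373;-0.4835 -0.5204 -0.0997 -0.002 0.001 0.373;-0.4835 -0.5204 -0.0997 -0.002 0.001 0.373;-0.4835 -0.5204 -0.0997 -0.002 0.001 0.373;-0.4835 -0.5204 -0.0997 -0.002 0.001 0.373;-0.4835 -0.5204 -0.0997 -0.002 0.001 0.373'
python3 - <<'E'
from h import *
c=cams.calibration("wrist");p,d=cams.capture("wrist");np.savez("pics/w1.npz",p=p,d=d)
cv2.imwrite("pics/w1.png",cv2.resize(p[:,:,::-1],(800,600)));print(c)
fit(cloud("wrist",p,d,c,True),p)
E
python3 go.py .4545 .0076 .06 56.2
```

```text
time: 1.85
tool_pos: [0.4994, 0.0218, 0.3493]
eef_rot: [-0.916, -3.002, -0.003]
ft_force: [0.8, -0.1, -0.5]
grip_width: 0.085
gripper_force: 0.0
{'K': array([[297.31863964,   0.        , 255.95612366],
       [  0.        , 297.31863964, 189.31720909],
       [  0.        ,   0.        ,   1.        ]]), 'rvec': array([-2.52390398, -1.34430815, -0.21270414]), 'tvec': array([-0.29777698, -0.45292104,  0.3519136 ])}
square_socket     n=  820 c=(459.1,294.4) size=64.8x65.0 ang=62.7 z=9.1 med=(458.6,283.5)
sq_tube           n=  277 c=(459.3,294.3) size=35.2x34.9 ang=64.5 z=42.5 med=(457.7,292.1)
narrow            n=  509 c=(446.6,154.0) size=47.1x26.8 ang=29.6 z=16.9 med=(446.4,153.5)
wide              n=  828 c=(454.3,7.0) size=46.1x43.4 ang=55.6 z=9.1 med=(454.2,7.4)
mid               n=  527 c=(439.9,-170.7) size=46.4x37.2 ang=22.3 z=12.9 med=(439.9,-169.6)
round_socket      n=  477 c=(450.4,-305.9) size=67.6x62.3 ang=3.6 z=9.1 med=(449.6,-296.5)
rd_tube           n=  181 c=(450.7,-310.0) size=36.8x37.9 ang=4.9 z=41.9 med=(450.8,-310.2)
lug               n=  445 c=(523.3,-398.3) size=125.6x94.9 ang=90.0 z=8.9 med=(508.7,-427.9)
lug_tube few
round_base        n= 3507 c=(636.1,252.8) size=111.8x111.0 ang=84.7 z=30.6 med=(630.0,247.4)
round_base_dark   n=  162 c=(632.6,245.7) size=101.9x91.4 ang=80.2 z=31.2 med=(632.1,231.7)
long              n= 3087 c=(634.2,-13.0) size=164.5x77.1 ang=88.9 z=27.1 med=(626.8,8.1)
long_dark         n= 1252 c=(633.8,-13.7) size=150.5x61.5 ang=88.4 z=30.1 med=(633.0,31.2)
seat              n=  819 c=(632.8,-58.0) size=44.0x52.5 ang=87.9 z=54.2 med=(631.1,-56.7)
square_base       n= 2164 c=(628.1,-219.2) size=111.1x111.2 ang=1.5 z=31.4 med=(634.7,-199.3)
square_base_dark  n= 1296 c=(627.2,-218.1) size=82.7x84.7 ang=89.9 z=32.1 med=(632.8,-208.4)
t 1.9 d [ 0.0282 -0.0375  0.2893] rv [ 0.001 -0.003 -0.001] rows 5.0 q7 0.86 F [-0.4  0.4  1.1]
```

View pics/w1.png

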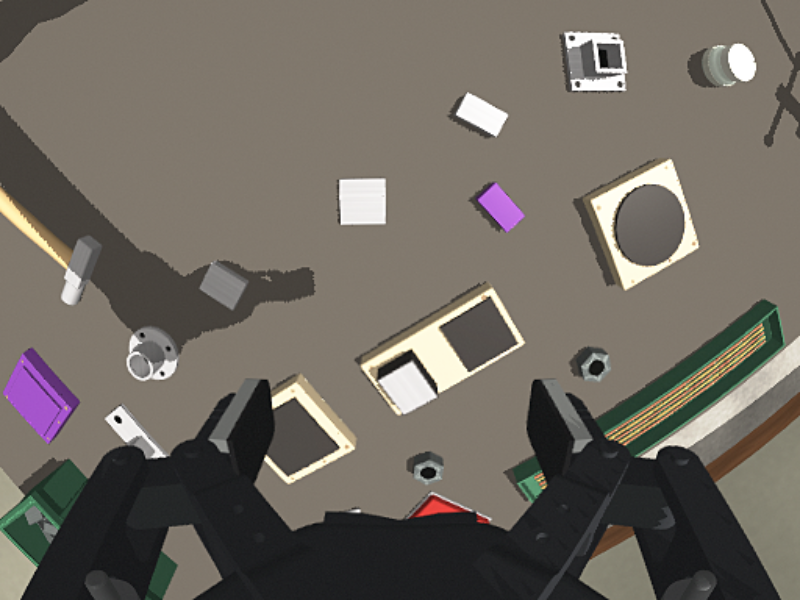

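The wrist view shows the wide plate at (362,200), narrow at (481,114), and the bed (482,335) and seat (407,382). The fits agree with the other cameras within about 2 mm, so I'll descend on the wide plate.

```bash
python3 -m creep '0.028 -0.0375 0.2893 0 0 0;0.028 -0.0375 0.2893 0 0 0;0.028 -0.0375 0.2893 0 0 0;0.028 -0.0375 0.2893 0 0 0;0.028 -0.0375 0.2893 0 0 0;0.028 -0.0375 0.2893 0 0 0' 0.058 40
python3 -m creep '0 0 0.02 0 0 0;0 0 0.034 0 0 0;0 0 0.038 0 0 0;0 0 0.04 0 0 0'
python3 go.py .4545 .0074 .02 56
```

```text
time: 2.65
tool_pos: [0.4512, 0.0068, 0.0575]
eef_rot: [-0.913, -2.996, 0.004]
ft_force: [0.5, -0.3, 0.5]
grip_width: 0.0581
gripper_force: 0.0
time: 3.15
tool_pos: [0.4567, 0.0063, 0.0213]
eef_rot: [0.918, 3.004, 0.005]
ft_force: [-0.4, -0.4, -0.4]
grip_width: 0.058
gripper_force: 0.0
t 3.15 d [ 0.0025 -0.0003  0.0013] rv [ 0.003 -0.     0.   ] rows 1.0 q7 1.28 F [-0.4 -0.4 -0.4]
```

```bash
python3 -m creep '0.001 0 0.002 0 0 0;0.001 0 0.002 0 0 0'
python3 -m creep '0 0 0.002 0 0 0;0 0 0.002 0 0 0'
```

```text
time: 3.4
tool_pos: [0.4552, 0.0065, 0.0189]
eef_rot: [-0.919, -3.004, -0.004]
ft_force: [-1.1, 0.3, -0.2]
grip_width: 0.0583
gripper_force: 0.0
time: 3.65
tool_pos: [0.455, 0.0064, 0.0166]
eef_rot: [-0.919, -3.003, -0.003]
ft_force: [0.6, 0.8, -0.4]
grip_width: 0.0581
gripper_force: 0.0
```

```bash
python3 - <<'E'
from h import *
c=cams.calibration("wrist");p,d=cams.capture("wrist");cv2.imwrite("pics/w2.png",cv2.resize(p[:,:,::-1],(800,600)))
print(r.read_state()["tool_pos"],r.read_state()["ft_force"])
E
```

```text
[0.45505601 0.00643828 0.01661045] [ 0.38876217 -0.10798858  0.31791724]
```

View pics/w2.png

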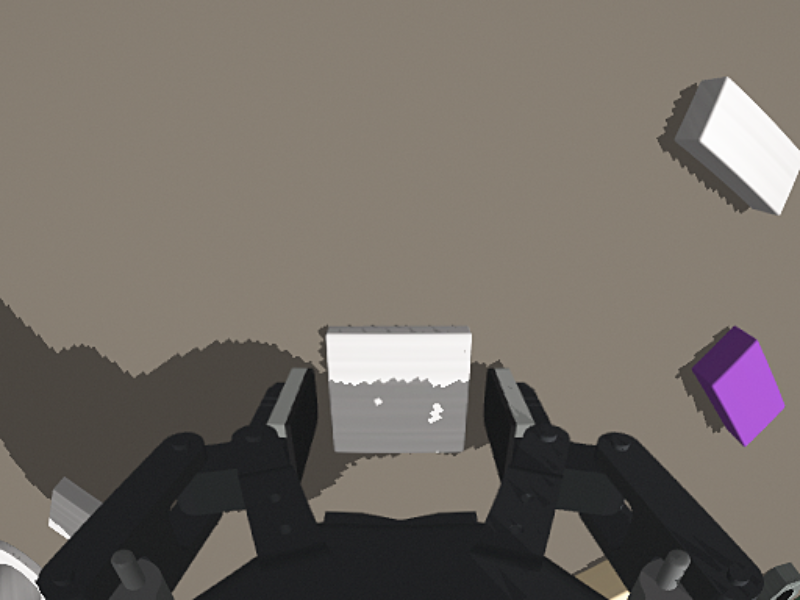

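The plate sits between the pads at about (398,390), centred and square. I'll close on it and lift.

```bash
python3 -m creep '0 0 0 0 0 0;0 0 0 0 0 0;0 0 0 0 0 0;0 0 0 0 0 0' 0.03 50
python3 -m creep '0 0 -0.04 0 0 0;0 0 -0.1 0 0 0;0 0 -0.1 0 0 0'
python3 go.py .635 .0325 .116 89
```

```text
time: 4.2
tool_pos: [0.4552, 0.0063, 0.0171]
eef_rot: [-0.919, -3.003, -0.004]
ft_force: [-1.8, -0.3, 5.5]
grip_width: 0.0446
gripper_force: 53.9
time: 4.58
tool_pos: [0.4589, 0.0067, 0.1205]
eef_rot: [0.917, 2.997, 0.013]
ft_force: [-0.0, 0.2, -1.9]
grip_width: 0.0444
gripper_force: 52.8
t 4.58 d [-0.1315  0.1199  0.0063] rv [ 0.008  0.007 -0.576] rows 3.0 q7 1.11 F [-0.   0.2 -1.9]
```

```bash
python3 -m creep '-0.1315 0.1199 0.006 0.008 0.007 -0.576;-0.1315 0.1199 0.006 0.008 0.007 -0.576;-0.1315 0.1199 0.006 0.008 0.007 -0.576;-0.1315 0.1199 0.006 0.008 0.007 -0.576;-0.1315 0.1199 0.006 0.008 0.007 -0.576;-0.1315 0.1199 0.006 0.008 0.007 -0.576'
python3 go.py .635 .0325 .0465 89
```

```text
time: 5.32
tool_pos: [0.6289, 0.0314, 0.1096]
eef_rot: [-0.03, -3.129, 0.006]
ft_force: [-0.6, 0.1, -2.0]
grip_width: 0.0444
gripper_force: 52.8
t 5.33 d [-0.0068  0.0014  0.063 ] rv [-0.004 -0.012 -0.002] rows 2.0 q7 1.71 F [-0.6  0.1 -2. ]
```

```bash
python3 -m creep '0 0 0 0 0 0;0 0 0 0 0 0'; python3 go.py .635 .0325 .0465 89
```

```text
time: 5.58
tool_pos: [0.6306, 0.0321, 0.1109]
eef_rot: [-0.028, -3.132, 0.005]
ft_force: [0.1, -0.5, -1.6]
grip_width: 0.0442
gripper_force: 52.8
t 5.58 d [-0.005   0.0006  0.0644] rv [-0.003 -0.009 -0.001] rows 2.0 q7 1.71 F [ 0.1 -0.5 -1.6]
```

```bash
python3 -m creep '-0.005 0.0006 0.04 -0.003 -0.009 0;-0.005 0.0006 0.058 -0.003 -0.009 0;-0.005 0.0006 0.0635 -0.003 -0.009 0;-0.005 0.0006 0.0635 -0.003 -0.009 0;-0.005 0.0006 0.0635 -0.003 -0.009 0'
```

```text
time: 6.2
tool_pos: [0.6365, 0.0323, 0.0481]
eef_rot: [0.028, 3.139, -0.0]
ft_force: [0.1, -0.1, -1.4]
grip_width: 0.0441
gripper_force: 52.8
```

```bash
python3 -m creep '0.001 0 0.0015 0 0 0;0.001 0 0.0015 0 0 0;0.001 0 0.0022 0 0 0;0.001 0 0.0022 0 0 0'
python3 -m creep '0 0 0 0 0 0;0 0 0 0 0 0;0 0 0 0 0 0' 0.062
python3 -m creep '0 0 -0.04 0 0 0;0 0 -0.1 0 0 0;0 0 -0.14 0 0 0;0 0 -0.14 0 0 0;0 0 -0.14 0 0 0'
python3 - <<'E'
from h import *
c=cams.calibration("wrist");p,d=cams.capture("wrist");W=cloud("wrist",p,d,c,True)
OB["wide"]=(.635,.0325,.05,.033,.045);fit(W,p,["wide","long","seat","narrow"])
E
python3 go.py .4468 .1538 .12 119.6
```

```text
time: 6.7
tool_pos: [0.6354, 0.0324, 0.0462]
eef_rot: [0.028, 3.14, 0.0]
ft_force: [-1.9, 0.4, 4.2]
grip_width: 0.0442
gripper_force: 56.3
time: 7.08
tool_pos: [0.6343, 0.0324, 0.0446]
eef_rot: [-0.028, -3.141, 0.001]
ft_force: [0.8, 0.1, -1.2]
grip_width: 0.0618
gripper_force: 0.0
time: 7.7
tool_pos: [0.634, 0.0326, 0.1843]
eef_rot: [-0.028, -3.14, 0.0]
ft_force: [-0.8, -0.1, -0.5]
grip_width: 0.0617
gripper_force: 0.0
wide              n= 2215 c=(634.2,33.2) size=45.4x46.0 ang=89.1 z=38.1 med=(633.2,33.2)
long              n= 6403 c=(634.2,-13.4) size=164.2x76.5 ang=88.8 z=26.4 med=(622.6,-5.1)
long_dark         n=  992 c=(633.9,-14.9) size=154.2x61.5 ang=88.9 z=30.1 med=(633.2,8.6)
seat              n= 2469 c=(633.5,-58.2) size=44.6x52.7 ang=88.7 z=54.2 med=(631.7,-56.4)
narrow            n=  478 c=(455.2,158.5) size=26.8x26.7 ang=28.5 z=16.9 med=(457.9,156.9)
t 7.75 d [0.1885 0.1179 0.0638] rv [ 0.    -0.003 -0.534] rows 4.0 q7 1.67 F [-0.1  0.2  0.3]
```

```bash
python3 -m creep '0.1885 0.1179 0.0638 0 -0.003 -0.534;0.1885 0.1179 0.0638 0 -0.003 -0.534;0.1885 0.1179 0.0638 0 -0.003 -0.534;0.1885 0.1179 0.0638 0 -0.003 -0.534;0.1885 0.1179 0.0638 0 -0.003 -0.534;0.1885 0.1179 0.0638 0 -0.003 -0.534;0.1885 0.1179 0.0638 0 -0.003 -0.534' 0.045
python3 go.py .4468 .1538 .022 119.6
```

```text
time: 8.62
tool_pos: [0.4496, 0.1527, 0.1212]
eef_rot: [-0.798, 3.035, -0.002]
ft_force: [-0.6, -0.2, 0.6]
grip_width: 0.0448
gripper_force: 0.0
t 8.62 d [0.0022 0.0026 0.0992] rv [-0.002  0.003 -0.003] rows 2.0 q7 1.8 F [-0.6 -0.2  0.6]
```

```bash
python3 -m creep '0.0015 0.002 0.05 0 0 0;0.0015 0.002 0.09 0 0 0;0.0015 0.002 0.099 0 0 0;0.0015 0.002 0.099 0 0 0;0.0015 0.002 0.099 0 0 0'
python3 -m creep '0 0 0 0 0 0;0 0 0 0 0 0;0 0 0 0 0 0;0 0 0 0 0 0' 0.01 50
python3 -m creep '0 0 -0.05 0 0 0;0 0 -0.11 0 0 0;0 0 -0.11 0 0 0;0 0 -0.11 0 0 0'
python3 go.py .6348 .0325 .12 89
```

```text
time: 9.25
tool_pos: [0.4481, 0.155, 0.0236]
eef_rot: [-0.799, 3.032, 0.0]
ft_force: [-0.1, 0.3, -0.2]
grip_width: 0.0449
gripper_force: 0.0
time: 9.75
tool_pos: [0.4477, 0.1553, 0.0237]
eef_rot: [-0.8, 3.032, 0.001]
ft_force: [-1.2, 0.3, 6.9]
grip_width: 0.0245
gripper_force: 49.8
time: 10.25
tool_pos: [0.4452, 0.1547, 0.132]
eef_rot: [-0.802, 3.035, 0.001]
ft_force: [-0.6, 0.2, -1.5]
grip_width: 0.0245
gripper_force: 49.8
t 10.25 d [-0.1044 -0.1999  0.0123] rv [0.    0.003 0.534] rows 4.0 q7 1.79 F [-0.6  0.2 -1.5]
```

```bash
python3 -m creep '-0.1044 -0.1999 0.0123 0 0.003 0.534;-0.1044 -0.1999 0.0123 0 0.003 0.534;-0.1044 -0.1999 0.0123 0 0.003 0.534;-0.1044 -0.1999 0.0123 0 0.003 0.534;-0.1044 -0.1999 0.0123 0 0.003 0.534;-0.1044 -0.1999 0.0123 0 0.003 0.534;-0.1044 -0.1999 0.0123 0 0.003 0.534;-0.1044 -0.1999 0.0123 0 0.003 0.534'
python3 go.py .6348 .0325 .0625 89
```

```text
time: 11.25
tool_pos: [0.6344, 0.0337, 0.12]
eef_rot: [-0.025, -3.14, -0.001]
ft_force: [0.9, -0.6, -0.8]
grip_width: 0.0247
gripper_force: 49.8
t 11.25 d [-0.0004 -0.0013  0.0575] rv [ 0.001 -0.001  0.001] rows 1.0 q7 1.73 F [ 0.9 -0.6 -0.8]
```

```bash
python3 -m creep '0 -0.001 0.04 0 0 0;0 -0.001 0.055 0 0 0;0 -0.001 0.0575 0 0 0;0 -0.001 0.059 0 0 0;0 -0.001 0.059 0 0 0'
python3 -m creep '0 0 0.001 0 0 0;0 0 0.001 0 0 0'
```

```text
time: 11.88
tool_pos: [0.6364, 0.0313, 0.0625]
eef_rot: [0.028, 3.139, -0.0]
ft_force: [-0.6, -0.4, -1.5]
grip_width: 0.0248
gripper_force: 49.8
time: 12.12
tool_pos: [0.6359, 0.0313, 0.0609]
eef_rot: [0.028, 3.14, -0.0]
ft_force: [0.2, -0.3, 0.7]
grip_width: 0.0248
gripper_force: 50.0
```

```bash
python3 -m creep '0 0 0 0 0 0;0 0 0 0 0 0;0 0 0 0 0 0' 0.05
python3 -m creep '0 0 -0.04 0 0 0;0 0 -0.1 0 0 0;0 0 -0.15 0 0 0;0 0 -0.15 0 0 0;0 0 -0.15 0 0 0'
python3 - <<'E'
from h import *
c=cams.calibration("wrist");p,d=cams.capture("wrist");W=cloud("wrist",p,d,c,True)
OB["wide"]=(.635,.0325,.05,.033,.045);OB["narrow"]=(.635,.0325,.05,.048,.06);fit(W,p,["wide","narrow","long","seat","square_base"])
E
python3 go.py .459 .2948 .16 63.5
```

```text
time: 12.5
tool_pos: [0.6355, 0.0313, 0.0604]
eef_rot: [0.028, 3.141, -0.001]
ft_force: [-0.6, -0.2, -1.8]
grip_width: 0.0499
gripper_force: 0.0
time: 13.12
tool_pos: [0.6349, 0.0315, 0.2099]
eef_rot: [-0.028, -3.141, -0.0]
ft_force: [-0.2, -0.2, -0.6]
grip_width: 0.0498
gripper_force: 0.0
wide              n=  791 c=(633.7,32.9) size=45.5x46.0 ang=88.8 z=38.2 med=(632.2,45.8)
narrow            n= 1200 c=(633.6,31.4) size=25.6x46.2 ang=89.6 z=54.1 med=(632.5,31.6)
long              n= 5437 c=(633.9,-13.4) size=164.0x76.0 ang=89.0 z=26.3 med=(623.3,-6.7)
long_dark         n=  644 c=(633.9,-14.3) size=152.5x60.9 ang=89.0 z=30.0 med=(628.4,8.5)
seat              n= 2133 c=(633.2,-58.0) size=45.1x52.6 ang=89.1 z=54.2 med=(631.9,-56.2)
square_base       n= 5436 c=(627.6,-219.6) size=110.5x113.1 ang=1.1 z=31.4 med=(624.2,-207.5)
square_base_dark  n= 3209 c=(627.4,-218.9) size=83.4x84.9 ang=0.7 z=32.1 med=(625.8,-213.8)
t 13.18 d [0.1797 0.2601 0.0492] rv [-0.001 -0.003  0.445] rows 6.0 q7 1.68 F [-0.8 -0.1  0.2]
```

```bash
python3 -m creep '0.1797 0.2601 0.0492 0 -0.003 0.445;0.1797 0.2601 0.0492 0 -0.003 0.445;0.1797 0.2601 0.0492 0 -0.003 0.445;0.1797 0.2601 0.0492 0 -0.003 0.445;0.1797 0.2601 0.0492 0 -0.003 0.445;0.1797 0.2601 0.0492 0 -0.003 0.445;0.1797 0.2601 0.0492 0 -0.003 0.445;0.1797 0.2601 0.0492 0 -0.003 0.445;0.1797 0.2601 0.0492 0 -0.003 0.445' 0.058
python3 - <<'E'
from h import *
c=cams.calibration("wrist");p,d=cams.capture("wrist");W=cloud("wrist",p,d,c,True)
fit(W,p,["square_socket","sq_tube"])
E
python3 go.py .459 .2948 .034 63.5
```

```text
time: 14.3
tool_pos: [0.4617, 0.2925, 0.1611]
eef_rot: [0.726, 3.053, -0.001]
ft_force: [-0.1, -0.8, -0.4]
grip_width: 0.0583
gripper_force: 0.0
square_socket     n= 2866 c=(458.9,295.5) size=63.6x64.2 ang=63.3 z=9.2 med=(453.4,298.8)
sq_tube           n=  826 c=(459.3,295.0) size=33.6x34.6 ang=62.5 z=42.9 med=(459.4,295.5)
t 14.35 d [0.0037 0.0006 0.1272] rv [ 0.     0.004 -0.004] rows 3.0 q7 0.69 F [0.2 0.7 0.7]
```

```bash
python3 -m creep '0.0025 0 0.06 0 0.003 0;0.0025 0 0.11 0 0.003 0;0.0025 0 0.127 0 0.003 0;0.0025 0 0.127 0 0.003 0;0.0025 0 0.127 0 0.003 0'
python3 -m creep '0 0 0 0 0 0;0 0 0 0 0 0;0 0 0 0 0 0;0 0 0 0 0 0' 0.01 60
python3 -m creep '0 0 -0.05 0 0 0;0 0 -0.11 0 0 0;0 0 -0.12 0 0 0;0 0 -0.12 0 0 0;0 0 -0.12 0 0 0'
python3 go.py .628 -.2192 .155 91
```

```text
time: 14.98
tool_pos: [0.4604, 0.2963, 0.0359]
eef_rot: [0.721, 3.055, 0.005]
ft_force: [0.0, 1.3, 0.1]
grip_width: 0.0577
gripper_force: 0.0
time: 15.48
tool_pos: [0.4598, 0.2963, 0.0359]
eef_rot: [0.72, 3.056, 0.004]
ft_force: [-1.2, -1.1, 7.2]
grip_width: 0.0329
gripper_force: 62.7
time: 16.1
tool_pos: [0.4563, 0.2946, 0.1516]
eef_rot: [-0.719, -3.055, 0.006]
ft_force: [-0.6, 0.0, -4.9]
grip_width: 0.0332
gripper_force: 61.9
t 16.1 d [-0.3828 -0.3833 -0.0026] rv [-0.004 -0.003 -0.48 ] rows 9.0 q7 0.7 F [-0.6  0.  -4.9]
```

```bash
python3 -m creep '-0.3828 -0.3833 -0.0026 -0.004 -0.003 -0.48;-0.3828 -0.3833 -0.0026 -0.004 -0.003 -0.48;-0.3828 -0.3833 -0.0026 -0.004 -0.003 -0.48;-0.3828 -0.3833 -0.0026 -0.004 -0.003 -0.48;-0.3828 -0.3833 -0.0026 -0.004 -0.003 -0.48;-0.3828 -0.3833 -0.0026 -0.004 -0.003 -0.48;-0.3828 -0.3833 -0.0026 -0.004 -0.003 -0.48;-0.3828 -0.3833 -0.0026 -0.004 -0.003 -0.48;-0.3828 -0.3833 -0.0026 -0.004 -0.003 -0.48;-0.3828 -0.3833 -0.0026 -0.004 -0.003 -0.48;-0.3828 -0.3833 -0.0026 -0.004 -0.003 -0.48;-0.3828 -0.3833 -0.0026 -0.004 -0.003 -0.48;-0.3828 -0.3833 -0.0026 -0.004 -0.003 -0.48;-0.3828 -0.3833 -0.0026 -0.004 -0.003 -0.48'
python3 go.py .629 -.2182 .0685 91
```

```text
time: 17.85
tool_pos: [0.63, -0.2171, 0.1565]
eef_rot: [-0.03, 3.137, 0.006]
ft_force: [-0.0, 0.5, -4.1]
grip_width: 0.0329
gripper_force: 61.7
t 17.85 d [ 0.0014 -0.0014  0.088 ] rv [0.004 0.004 0.001] rows 2.0 q7 2.17 F [-0.   0.5 -4.1]
```

```bash
python3 -m creep '0 -0.001 0.05 0.003 0.003 0;0 -0.001 0.08 0.003 0.003 0;0 -0.001 0.088 0.003 0.003 0;0 -0.001 0.088 0.003 0.003 0;0 -0.001 0.088 0.003 0.003 0'
python3 -m creep '0 0 0.002 0 0 0;0 0 0.002 0 0 0'
```

```text
time: 18.48
tool_pos: [0.6315, -0.2196, 0.07]
eef_rot: [-0.027, 3.137, -0.001]
ft_force: [0.7, 0.6, -4.2]
grip_width: 0.0328
gripper_force: 61.9
time: 18.73
tool_pos: [0.6309, -0.2192, 0.0671]
eef_rot: [-0.027, 3.139, -0.0]
ft_force: [0.9, 0.4, -3.3]
grip_width: 0.033
gripper_force: 61.9
```

```bash
python3 -m creep '0.0015 0 0 0 0 0;0.0015 0 0.001 0 0 0;0.0015 0 0.001 0 0 0'
python3 -m creep '0 0 0 0 0 0;0 0 0 0 0 0;0 0 0 0 0 0' 0.058
python3 -m creep '0 0 -0.05 0 0 0;0 0 -0.1 0 0 0;0 0 -0.14 0 0 0;0 0 -0.14 0 0 0;0 0 -0.14 0 0 0'
python3 - <<'E'
from h import *
c=cams.calibration("wrist");p,d=cams.capture("wrist");W=cloud("wrist",p,d,c,True)
cv2.imwrite("pics/w3.png",cv2.resize(p[:,:,::-1],(800,600)))
OB["sq_tube"]=(.63,-.22,.05,.066,.08);OB["square_socket"]=(.63,-.22,.05,.0365,.045)
fit(W,p,["square_socket","sq_tube","square_base","lug_tube","lug","rd_tube"])
E
python3 go.py .4506 -.31 .16 90
```

```text
time: 19.1
tool_pos: [0.6294, -0.2192, 0.067]
eef_rot: [-0.027, 3.139, 0.001]
ft_force: [-1.5, 1.0, 7.0]
grip_width: 0.0332
gripper_force: 63.0
time: 19.48
tool_pos: [0.6286, -0.2191, 0.0652]
eef_rot: [-0.027, 3.141, 0.0]
ft_force: [0.6, -0.2, -0.5]
grip_width: 0.0585
gripper_force: 0.0
time: 20.1
tool_pos: [0.6282, -0.2188, 0.2048]
eef_rot: [-0.027, 3.141, 0.002]
ft_force: [0.5, 0.2, -0.3]
grip_width: 0.0583
gripper_force: 0.0
square_socket     n= 2688 c=(629.9,-218.5) size=64.8x63.4 ang=0.9 z=40.3 med=(624.6,-218.4)
sq_tube           n=  735 c=(629.8,-218.9) size=34.1x34.1 ang=0.8 z=73.8 med=(628.5,-218.5)
square_base       n= 6346 c=(627.3,-219.7) size=109.5x110.5 ang=1.0 z=26.7 med=(610.8,-221.6)
square_base_dark  n= 1166 c=(627.2,-226.7) size=82.8x96.6 ang=0.6 z=32.0 med=(622.1,-253.3)
lug_tube          n=  440 c=(541.0,-437.7) size=30.2x31.8 ang=0.7 z=46.4 med=(541.2,-433.7)
lug               n= 2683 c=(528.4,-397.7) size=155.9x125.3 ang=0.0 z=9.0 med=(533.8,-431.8)
rd_tube           n=  303 c=(458.4,-311.9) size=37.8x22.7 ang=82.6 z=42.3 med=(461.4,-309.4)
t 20.15 d [ 0.1786 -0.0885  0.0441] rv [ 0.001 -0.002  0.017] rows 4.0 q7 2.15 F [-0.3  0.6  0.1]
```

View pics/w3.png

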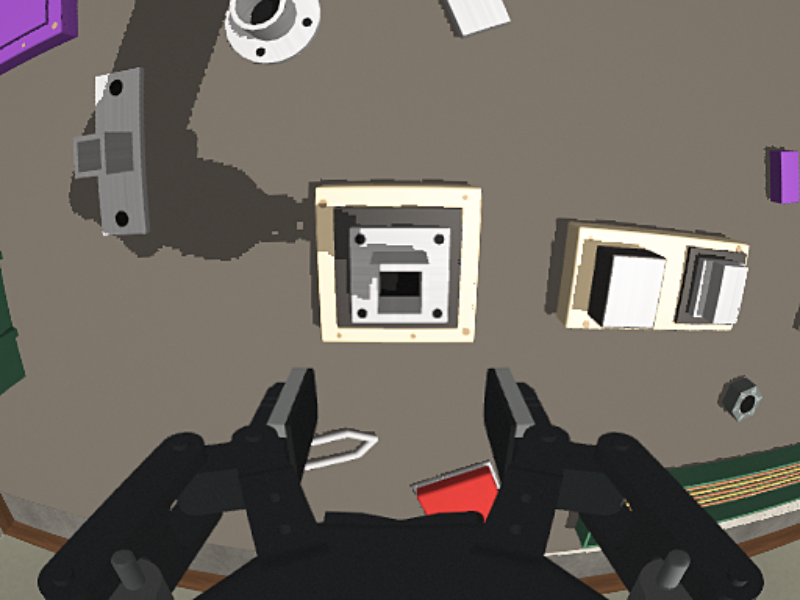

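View w3 shows the square socket centred and square on its base at (400,275), the plate stack at (715,285), the round socket at (272,15), and the lug at (120,150). Round socket next.

```bash
python3 -m creep '0.1786 -0.0885 0.0441 0 0 0.54;0.1786 -0.0885 0.0441 0 0 0.54;0.1786 -0.0885 0.0441 0 0 0.54;0.1786 -0.0885 0.0441 0 0 0.54;0.1786 -0.0885 0.0441 0 0 0.54;0.1786 -0.0885 0.0441 0 0 0.54;0.1786 -0.0885 0.0441 0 0 0.54'
python3 - <<'E'
from h import *
c=cams.calibration("wrist");p,d=cams.capture("wrist");W=cloud("wrist",p,d,c,True)
fit(W,p,["round_socket","rd_tube","lug_tube"])
E
python3 go.py .4506 -.31 .036 60
```

```text
time: 21.02
tool_pos: [0.454, -0.3095, 0.1614]
eef_rot: [0.805, 3.035, 0.001]
ft_force: [0.1, 0.1, -0.2]
grip_width: 0.0581
gripper_force: 0.0
round_socket      n= 2718 c=(450.3,-311.0) size=68.4x69.5 ang=61.0 z=9.2 med=(445.4,-307.6)
rd_tube           n=  681 c=(450.3,-311.2) size=36.5x37.0 ang=34.2 z=42.7 med=(450.8,-309.9)
lug_tube          n=  230 c=(544.1,-425.4) size=17.0x32.6 ang=56.7 z=45.6 med=(546.5,-423.8)
t 21.07 d [ 0.0027 -0.0019  0.1254] rv [0.001 0.002 0.005] rows 3.0 q7 1.92 F [-0.4 -0.6  0.9]
```

```bash
python3 -m creep '0.002 -0.0025 0.06 0 0.002 0;0.002 -0.0025 0.11 0 0.002 0;0.002 -0.0025 0.125 0 0.002 0;0.002 -0.0025 0.125 0 0.002 0;0.002 -0.0025 0.125 0 0.002 0'
python3 -m creep '0 0 0 0 0 0;0 0 0 0 0 0;0 0 0 0 0 0;0 0 0 0 0 0' 0.01 60
python3 -m creep '0 0 -0.05 0 0 0;0 0 -0.11 0 0 0;0 0 -0.13 0 0 0;0 0 -0.13 0 0 0;0 0 -0.13 0 0 0'
python3 go.py .636 .2535 .16 60
```

```text
time: 21.7
tool_pos: [0.4505, -0.313, 0.0381]
eef_rot: [0.811, 3.032, 0.0]
ft_force: [0.2, 0.3, 0.4]
grip_width: 0.0581
gripper_force: 0.0
time: 22.2
tool_pos: [0.4504, -0.3126, 0.0385]
eef_rot: [0.811, 3.032, 0.002]
ft_force: [-1.4, 1.4, 6.4]
grip_width: 0.0369
gripper_force: 59.2
time: 22.82
tool_pos: [0.4475, -0.3104, 0.1642]
eef_rot: [-0.81, -3.03, -0.004]
ft_force: [-0.4, 0.1, -2.9]
grip_width: 0.0363
gripper_force: 61.4
t 22.82 d [0.1179 0.5827 0.0056] rv [ 0.001 -0.005  0.001] rows 10.0 q7 1.92 F [-0.4  0.1 -2.9]
```

```bash
python3 -m creep '0.118 0.5827 0.0056 0 -0.005 0;0.118 0.5827 0.0056 0 -0.005 0;0.118 0.5827 0.0056 0 -0.005 0;0.118 0.5827 0.0056 0 -0.005 0;0.118 0.5827 0.0056 0 -0.005 0;0.118 0.5827 0.0056 0 -0.005 0;0.118 0.5827 0.0056 0 -0.005 0;0.118 0.5827 0.0056 0 -0.005 0;0.118 0.5827 0.0056 0 -0.005 0;0.118 0.5827 0.0056 0 -0.005 0;0.118 0.5827 0.0056 0 -0.005 0;0.118 0.5827 0.0056 0 -0.005 0;0.118 0.5827 0.0056 0 -0.005 0;0.118 0.5827 0.0056 0 -0.005 0'
python3 go.py .636 .252 .071 60
```

```text
time: 24.58
tool_pos: [0.6374, 0.2499, 0.1611]
eef_rot: [0.815, 3.031, -0.001]
ft_force: [-0.4, 0.6, -3.3]
grip_width: 0.0365
gripper_force: 61.5
t 24.57 d [0.0026 0.0011 0.0901] rv [ 0.     0.003 -0.002] rows 2.0 q7 0.95 F [-0.4  0.6 -3.3]
```

```bash
python3 -m creep '0.0025 0.001 0.05 0 0.003 0;0.0025 0.001 0.08 0 0.003 0;0.0025 0.001 0.089 0 0.003 0;0.0025 0.001 0.0905 0 0.003 0;0.0025 0.001 0.0905 0 0.003 0'
python3 -m creep '0 0 0.001 0 0 0;0 0 0.0015 0 0 0'
```

```text
time: 25.2
tool_pos: [0.6378, 0.254, 0.0726]
eef_rot: [0.811, 3.031, 0.004]
ft_force: [0.1, 0.3, -2.7]
grip_width: 0.0365
gripper_force: 61.5
time: 25.45
tool_pos: [0.6367, 0.2541, 0.07]
eef_rot: [0.811, 3.033, 0.003]
ft_force: [-0.5, -0.8, -3.7]
grip_width: 0.0362
gripper_force: 61.5
```

```bash
python3 -m creep '0 0 0.001 0 0 0;0 0 0.001 0 0 0'
python3 -m creep '0 0 0 0 0 0;0 0 0 0 0 0;0 0 0 0 0 0' 0.062
python3 -m creep '0 0 -0.05 0 0 0;0 0 -0.1 0 0 0;0 0 -0.14 0 0 0;0 0 -0.14 0 0 0;0 0 -0.14 0 0 0'
python3 - <<'E'
from h import *
c=cams.calibration("wrist");p,d=cams.capture("wrist");W=cloud("wrist",p,d,c,True)
OB["rd_tube"]=(.635,.254,.05,.066,.08);OB["round_socket"]=(.635,.254,.05,.0365,.045)
fit(W,p,["round_socket","rd_tube","round_base"])
E
python3 go.py .52 -.43 .21 90
```

```text
time: 25.7
tool_pos: [0.6366, 0.2541, 0.0696]
eef_rot: [0.811, 3.034, 0.003]
ft_force: [-3.6, -0.6, 4.9]
grip_width: 0.0364
gripper_force: 62.2
time: 26.08
tool_pos: [0.6363, 0.2539, 0.068]
eef_rot: [0.811, 3.034, 0.001]
ft_force: [-0.4, -0.0, -0.2]
grip_width: 0.062
gripper_force: 0.0
time: 26.7
tool_pos: [0.6355, 0.2538, 0.2075]
eef_rot: [-0.812, -3.035, -0.001]
ft_force: [-0.1, 0.1, -1.0]
grip_width: 0.0622
gripper_force: 0.0
round_socket      n= 2447 c=(636.3,255.6) size=67.7x69.1 ang=58.7 z=40.2 med=(632.1,258.3)
rd_tube           n=  624 c=(636.1,254.6) size=37.3x37.0 ang=35.7 z=73.6 med=(636.1,254.5)
round_base        n= 6515 c=(636.6,253.3) size=110.6x110.7 ang=84.7 z=26.5 med=(623.3,258.5)
round_base_dark   n= 1128 c=(636.5,253.6) size=87.5x87.4 ang=57.4 z=32.1 med=(634.5,232.3)
t 26.75 d [-0.2417 -0.6499 -0.0029] rv [-0.001 -0.001 -0.523] rows 12.0 q7 0.93 F [-0.2  1.  -0.3]
```

```bash
python3 go.py .53 -.435 .19 2
```

```text
t 26.75 d [-0.2528 -0.6492  0.017 ] rv [-0.002 -0.     1.013] rows 12.0 q7 0.93 F [-0.2  1.  -0.3]
```

```bash
python3 -m creep '-0.2528 -0.6492 0.017 -0.002 0 1.013;-0.2528 -0.6492 0.017 -0.002 0 1.013;-0.2528 -0.6492 0.017 -0.002 0 1.013;-0.2528 -0.6492 0.017 -0.002 0 1.013;-0.2528 -0.6492 0.017 -0.002 0 1.013;-0.2528 -0.6492 0.017 -0.002 0 1.013;-0.2528 -0.6492 0.017 -0.002 0 1.013;-0.2528 -0.6492 0.017 -0.002 0 1.013;-0.2528 -0.6492 0.017 -0.002 0 1.013;-0.2528 -0.6492 0.017 -0.002 0 1.013;-0.2528 -0.6492 0.017 -0.002 0 1.013;-0.2528 -0.6492 0.017 -0.002 0 1.013;-0.2528 -0.6492 0.017 -0.002 0 1.013;-0.2528 -0.6492 0.017 -0.002 0 1.013;-0.2528 -0.6492 0.017 -0.002 0 1.013;-0.2528 -0.6492 0.017 -0.002 0 1.013' 0.055
python3 - <<'E'
from h import *
c=cams.calibration("wrist");p,d=cams.capture("wrist");W=cloud("wrist",p,d,c,True)
cv2.imwrite("pics/w4.png",cv2.resize(p[:,:,::-1],(800,600)))
P=W.reshape(-1,3);C=p.reshape(-1,3).astype(int)
OB["lug"]=(.541,-.437,.07,.0045,.014);fit(W,p,["lug","lug_tube"])
E
python3 go.py .541 -.437 .036 2
```

```text
time: 28.75
tool_pos: [0.5321, -0.4333, 0.1908]
eef_rot: [2.179, 2.262, 0.006]
ft_force: [0.4, 0.2, -0.8]
grip_width: 0.0545
gripper_force: 0.0
lug               n= 4020 c=(540.8,-437.9) size=129.9x44.8 ang=0.5 z=9.1 med=(537.8,-436.5)
lug_tube          n=  602 c=(540.5,-438.1) size=30.1x30.7 ang=0.6 z=46.9 med=(540.3,-437.1)
t 28.8 d [-0.004   0.0086  0.1549] rv [ 0.003 -0.002  0.002] rows 3.0 q7 1.1 F [ 0.4 -0.2 -0.4]
```

View pics/w4.png

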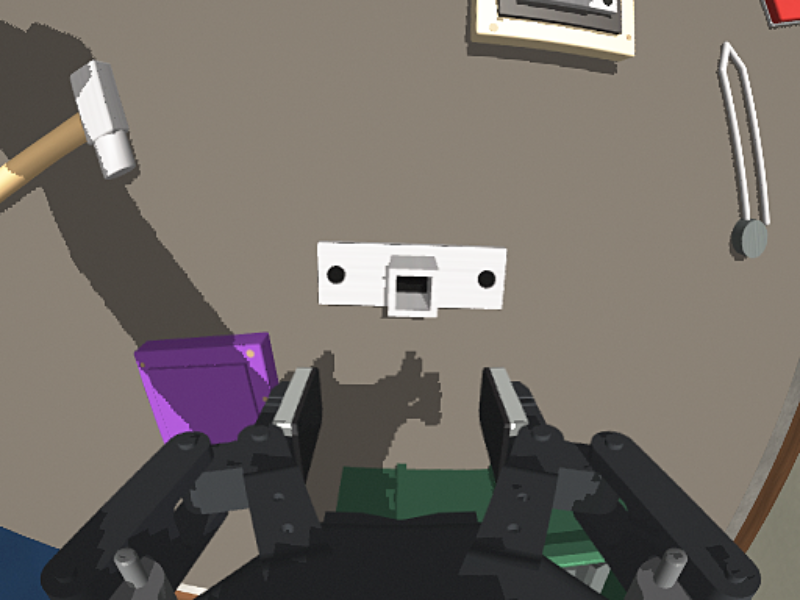

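View w4 shows the lug at (410,275) along world x, the purple base at (205,390) and the green bin below. I'll check clearance to both for the gripper body before going down.

```bash
python3 - <<'E'
from h import *
for n in("scene","side"):
    f=np.load(f"pics/{n}0.npz");W=cloud(n,f["p"],f["d"]).reshape(-1,3);C=f["p"].reshape(-1,3).astype(int)
    g=(C[:,1]>C[:,0]+20)&(C[:,1]>C[:,2]+8)&(W[:,1]<-.4)&(W[:,0]>.2)&(W[:,0]<.8)&(W[:,2]>.01)&(W[:,1]>-1)&(W[:,2]<.3)
    u=(C[:,0]>C[:,1]+40)&(C[:,2]>C[:,1]+40)&(W[:,1]<-.3)
    for k in(g,u): print(n,k.sum(),np.percentile(W[k],[1,99],axis=0).round(3))
E
python3 go.py .5408 -.438 .036 0.5
```

```text
scene 3955 [[ 0.485 -0.791  0.038]
 [ 0.757 -0.604  0.112]]
scene 1565 [[ 0.329 -0.605  0.   ]
 [ 0.449 -0.49   0.033]]
side 2493 [[ 0.488 -0.791  0.012]
 [ 0.753 -0.597  0.111]]
side 547 [[ 0.333 -0.595  0.005]
 [ 0.443 -0.484  0.033]]
t 28.8 d [-0.005   0.0083  0.1549] rv [ 0.003 -0.002  0.028] rows 3.0 q7 1.1 F [ 0.4 -0.2 -0.4]
```

```bash
python3 -m creep '-0.005 0.008 0.06 0.003 -0.002 0.028;-0.005 0.008 0.115 0.003 -0.002 0.028;-0.005 0.008 0.15 0.003 -0.002 0.028;-0.005 0.008 0.155 0.003 -0.002 0.028;-0.005 0.008 0.155 0.003 -0.002 0.028;-0.005 0.008 0.155 0.003 -0.002 0.028'
python3 -m creep '0 0 0 0 0 0;0 0 0 0 0 0;0 0 0 0 0 0;0 0 0 0 0 0' 0.01 70
python3 -m creep '0 0 -0.05 0 0 0;0 0 -0.11 0 0 0;0 0 -0.13 0 0 0;0 0 -0.13 0 0 0;0 0 -0.13 0 0 0;0 0 -0.13 0 0 0'
python3 go.py .634 -.0135 .165 89
```

```text
time: 29.55
tool_pos: [0.5408, -0.4409, 0.0386]
eef_rot: [2.21, 2.226, -0.001]
ft_force: [0.6, -0.0, 0.5]
grip_width: 0.0552
gripper_force: 0.0
time: 30.05
tool_pos: [0.5407, -0.4403, 0.0378]
eef_rot: [2.211, 2.227, 0.0]
ft_force: [0.4, 0.7, 6.0]
grip_width: 0.0291
gripper_force: 72.2
time: 30.8
tool_pos: [0.5385, -0.4376, 0.1624]
eef_rot: [-2.21, -2.226, 0.002]
ft_force: [0.1, -0.1, -4.5]
grip_width: 0.029
gripper_force: 71.3
t 30.8 d [ 0.4234  0.0986 -0.0018] rv [-1.000e-03 -6.000e-03 -1.546e+00] rows 7.0 q7 1.08 F [ 0.1 -0.1 -4.5]
```

```bash
python3 -m creep '0.4234 0.1005 -0.002 0 -0.006 -1.546;0.4234 0.1005 -0.002 0 -0.006 -1.546;0.4234 0.1005 -0.002 0 -0.006 -1.546;0.4234 0.1005 -0.002 0 -0.006 -1.546;0.4234 0.1005 -0.002 0 -0.006 -1.546;0.4234 0.1005 -0.002 0 -0.006 -1.546;0.4234 0.1005 -0.002 0 -0.006 -1.546;0.4234 0.1005 -0.002 0 -0.006 -1.546;0.4234 0.1005 -0.002 0 -0.006 -1.546;0.4234 0.1005 -0.002 0 -0.006 -1.546;0.4234 0.1005 -0.002 0 -0.006 -1.546;0.4234 0.1005 -0.002 0 -0.006 -1.546;0.4234 0.1005 -0.002 0 -0.006 -1.546'
python3 go.py .6362 -.0135 .0935 89
```

```text
time: 32.42
tool_pos: [0.6371, -0.0154, 0.1674]
eef_rot: [0.029, 3.138, -0.007]
ft_force: [0.2, -0.1, -3.9]
grip_width: 0.0289
gripper_force: 71.0
t 32.42 d [0.0012 0.0022 0.0739] rv [-0.005  0.003 -0.001] rows 2.0 q7 1.77 F [ 0.2 -0.1 -3.9]
```

```bash
python3 -m creep '0.001 0.002 0.04 -0.005 0.003 0;0.001 0.002 0.065 -0.005 0.003 0;0.001 0.002 0.073 -0.005 0.003 0;0.001 0.002 0.073 -0.005 0.003 0;0.001 0.002 0.073 -0.005 0.003 0;0.001 0.002 0.073 -0.005 0.003 0'
python3 - <<'E'
from h import *
c=cams.calibration("side");p,d=cams.capture("side");cv2.imwrite("pics/s2.png",cv2.resize(p[150:230,170:270,::-1],(800,600),interpolation=cv2.INTER_CUBIC))
E
python3 go.py .6362 -.0135 .091 89
```

```text
time: 33.17
tool_pos: [0.6376, -0.0136, 0.096]
eef_rot: [0.028, 3.138, 0.001]
ft_force: [0.4, 0.4, -4.5]
grip_width: 0.0287
gripper_force: 70.9
t 33.23 d [0.0011 0.0001 0.0048] rv [ 0.001  0.003 -0.   ] rows 1.0 q7 1.82 F [-0.5 -0.2 -4.5]
```

View pics/s2.png

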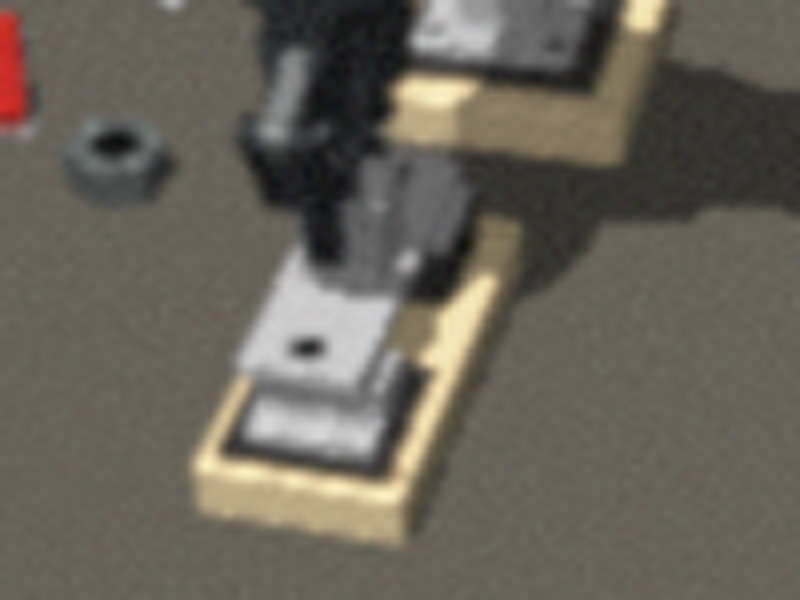

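The crop shows the lug (310,340) just above the packing and in line with the brick. Expected contact is at TCP z of about .091.

```bash
python3 -m creep '0.001 0 0.0025 0 0.002 0;0.001 0 0.004 0 0.002 0;0.001 0 0.004 0 0.002 0'
python3 -m creep '0 0 0.001 0 0 0;0 0 0.001 0 0 0'
```

```text
time: 33.6
tool_pos: [0.6354, -0.0135, 0.0908]
eef_rot: [-0.028, -3.14, -0.001]
ft_force: [-1.7, 0.4, -0.7]
grip_width: 0.0288
gripper_force: 71.4
time: 33.85
tool_pos: [0.6354, -0.0135, 0.0908]
eef_rot: [-0.028, -3.139, -0.002]
ft_force: [-3.8, 1.0, 6.2]
grip_width: 0.0288
gripper_force: 72.4
```

```bash
python3 -m creep '0 0 0 0 0 0;0 0 0 0 0 0;0 0 0 0 0 0' 0.055
python3 -m creep '0 0 -0.04 0 0 0;0 0 -0.09 0 0 0;0 0 -0.15 0 0 0;0 0 -0.18 0 0 0;0 0 -0.18 0 0 0;0 0 -0.18 0 0 0'
python3 - <<'E'
from h import *
c=cams.calibration("wrist");p,d=cams.capture("wrist");W=cloud("wrist",p,d,c,True);cv2.imwrite("pics/w5.png",cv2.resize(p[:,:,::-1],(800,600)))
OB["lug"]=(.634,-.0135,.08,.0565,.068);OB["lug_tube"]=(.634,-.0135,.04,.093,.105)
OB["sq_tube"]=(.63,-.22,.05,.066,.08);OB["rd_tube"]=(.635,.254,.05,.066,.08)
OB["narrow"]=(.635,.0325,.05,.048,.0555);OB["wide"]=(.635,.0325,.05,.034,.041)
fit(W,p,["lug","lug_tube","long","narrow","wide","sq_tube","rd_tube","square_base","round_base"])
P=W.reshape(-1,3)
for a in(.03,-.057):
    m=(abs(P[:,0]-.634)<.015)&(abs(P[:,1]-a)<.012)&(P[:,2]>.05)&(P[:,2]<.08);print("lug z",a,np.median(P[m,2]))
cc=cams.capture("scene");OB["jar"]=(.535,.44,.05,.045,.06);fit(cloud("scene",*cc),cc[0],["jar"])
f=np.load("pics/scene0.npz");fit(cloud("scene",f["p"],f["d"]),f["p"],["jar"])
E
```

```text
time: 34.22
tool_pos: [0.6359, -0.0136, 0.0896]
eef_rot: [-0.028, -3.141, -0.0]
ft_force: [0.4, -0.4, 0.5]
grip_width: 0.0555
gripper_force: 0.0
time: 34.98
tool_pos: [0.635, -0.0134, 0.2684]
eef_rot: [-0.028, -3.138, -0.001]
ft_force: [-0.2, -0.1, -0.1]
grip_width: 0.0552
gripper_force: 0.0
lug               n= 3625 c=(633.6,-12.6) size=131.2x44.1 ang=89.0 z=62.2 med=(632.8,-12.5)
lug_tube          n=  478 c=(634.3,-13.1) size=29.7x31.1 ang=88.2 z=100.0 med=(634.7,-12.3)
long              n= 2593 c=(633.9,-12.9) size=164.6x76.3 ang=88.8 z=26.2 med=(608.2,-8.5)
long_dark         n=  158 c=(634.0,-9.5) size=141.2x59.9 ang=89.3 z=30.1 med=(609.8,17.6)
narrow            n=   61 c=(611.6,32.0) size=25.8x2.8 ang=87.4 z=53.3 med=(611.3,30.6)
wide              n=   57 c=(613.6,32.8) size=44.3x4.1 ang=88.0 z=38.2 med=(613.6,19.1)
sq_tube           n=  456 c=(630.2,-217.7) size=36.5x34.8 ang=89.3 z=73.4 med=(630.6,-216.0)
rd_tube           n=  328 c=(635.9,254.1) size=37.8x36.8 ang=70.5 z=72.6 med=(635.6,252.7)
square_base       n= 3168 c=(627.6,-219.8) size=110.4x111.7 ang=0.6 z=26.7 med=(611.7,-194.5)
square_base_dark  n= 1017 c=(627.3,-219.3) size=83.1x84.5 ang=0.8 z=32.0 med=(600.5,-194.9)
round_base        n= 2815 c=(636.0,252.8) size=113.1x110.5 ang=85.1 z=26.4 med=(623.9,225.3)
round_base_dark   n=  269 c=(635.6,251.0) size=86.4x87.3 ang=59.7 z=31.5 med=(626.8,221.1)
lug z 0.03 0.06219954497898574
lug z -0.057 0.06218416892775511
jar               n=   63 c=(534.0,443.2) size=40.6x40.9 ang=53.2 z=50.9 med=(535.2,440.6)
jar               n=   64 c=(533.3,444.0) size=40.4x40.9 ang=41.1 z=50.6 med=(535.7,440.7)
```

View pics/w5.png

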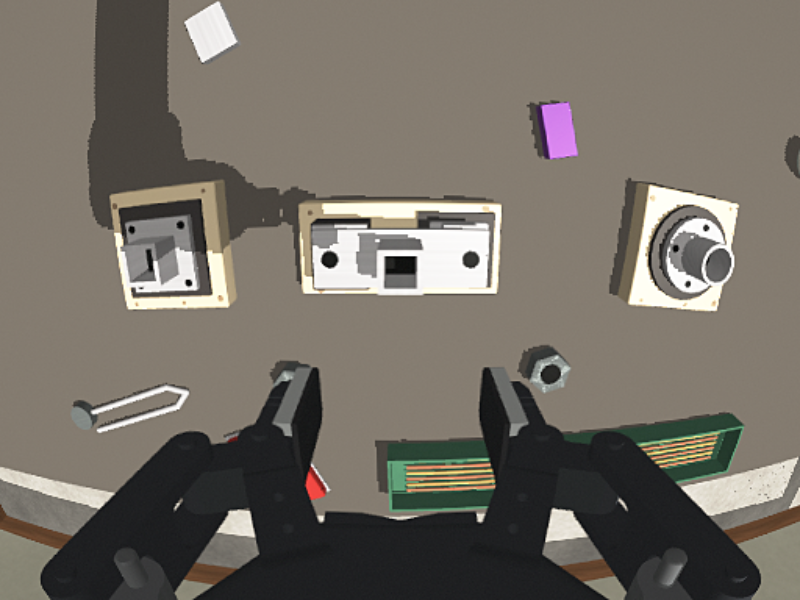

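View w5 shows the lug centred and level on the long brick (400,255), the square socket seated at (155,255), and the round socket at (695,255). The jar hasn't moved, so I'm handing in.

```bash
python3 -c "
from plant import r
print(r.close_job())"
```

```text
the job is handed in; nothing more can be done
None
```

All three brazing jobs are set up and handed in at about 35 s of the 109 s allowed. Final camera measurements put every placing within tolerance and the flux jar where it started, but the hand-in returned no verdict.

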